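Tap the drying rack's locking wedge home

ROBOT

A 6-joint arm with a two-finger parallel gripper is mounted at the origin on the work surface. World frame = base frame: x ahead of the robot, y to its left, z up, the work surface at z = 0. Lengths are in m, angles in rad, forces in N, time in s.
With the tool pointing down it reaches from about 0.325 to 0.775 m from the base axis. Payload 9.3 kg.
Tool frame: the origin (TCP) lies midway between the tips of the shut fingers; the grasp point (between the pads) lies 19 mm behind it; z points along the fingers, y is the line along which they close (so a half turn about z gives the same grasp; the last joint's range is limited). The gripper opens to 85 mm and grips with 20 to 120 N. Pads are 22 mm wide; open, the fingers measure 114 mm over their backs; the gripper's body (76 mm by 85 mm) begins 54 mm behind the grasp point. The pads swing forward as they close: fully open they stand 13 mm farther back than shut.
Start: joints at [0.993, 0.259, 0.021, 1.334, 0, 1.418], TCP at [0.227, 0.501, 0.231] pointing down, gripper open.
Joint ranges: [-3.04, 3.04], [-0.91, 1.82], [-1.04, 1.36], [-1.92, 1.95], [-1.52, 1.45], [-3.14, 3.14]. Speed limits (rad/s): [2.22, 2.22, 2.79, 3.14, 3.14, 3.14].

INTERFACE

Orientations are given as a unit quaternion [x, y, z, w].
In Python, from bench import * gives the robot as it stands.
- The arm moves only by the tool apply_moves, never from a script. Its argument "steps" is a list of rows, each an object of numbers: "x", "y", "z": the shift along the world's x, y, z in mm; "ax", "ay", "az": the turn, a rotation vector about the world's x, y, z in degrees; "jaw": the opening, from 0 (shut) to 1 (fully open). In form: [{"x": .., "y": .., "z": .., "ax": .., "ay": .., "az": .., "jaw": ..}, ...]. A call has exactly 8 rows; each row shifts and turns the commanded pose from where the row before left it; what a row does not reach is not made up. A row lasts 1/8 s, in which the tool goes at most 62.5 mm and 10.7 degrees, less where a joint would pass 70% of its speed; a pose out of reach is approached as far as the arm can. A call with a gripper value outside its range is refused whole. The fingers move at their own pace and stop on an object; the grip force is fixed at half the most. Time passes only in rows, so rows that do not move let the fingers close, or fill a call up. It gives the time, the measured TCP pose, the force, the opening and the grip force at its end, in the units of the state.
- observe(): the state, without advancing time (a new reading comes with each control period).
- read_camera(name): name is "scene" or "top" or "wrist"; returns a dict with "frame" (420x560x3 uint8, red, green, blue), "fov_y" (degrees; the focal length in pixels is half the picture's height over the tangent of half this angle, whatever the lens; pixels are square), "cx", "cy" (the principal point, pixels), "rvec" (rotation vector, rad) and "tvec" (3), from world to camera coordinates, as OpenCV has them; the wrist camera has in their place "tool_from_camera" (4x4, takes a point from camera to tool coordinates, whose origin is the TCP and whose axes are the flange's). Camera axes: x right, y down, z forward; pixel columns grow to the right and rows downward; lengths in m; the calibration is good to about 2 mm. A picture is of the moment at which its call begins: read the wrist's pose just before it. There is no depth.
- close_job(): hands the job in; it is judged then, once.
Trained networks look in a picture, given as the dict that the camera call returned (one of the last four; its "shot" number tells which), for a name from the list of things; names that differ only in an ending like _2 or _b are one class to them, and where a whole thing is asked for, a point or a joint stands for the part that bears it (a point fixed in the world has none). Each returns a list of dicts, best first, with "confidence" (0 to 1); they miss things now and then, are a little off and sometimes report something else, mostly with a low value. They report only what shows in the picture. A call takes as long as a camera call.
- silhouettes(picture, target): "region" (420x560 bool, what is visible of it).
- pinpoint(picture, target): "point" ([x, y, z] in m, in world coordinates, good to about 4 mm: a listed point, or the origin of a listed thing).
The state is a dict: "clock": time; "q": joint angles; "joint_vel": joint speeds; "joint_torque": joint torques, N m; "tcp_pos": TCP position; "tcp_rot": TCP orientation; "contact_force": force on the tool from outside, world axes, zero at the start; "moment": the same for the moment, N m; "grip_width": finger opening in m; "grasp_force": force on a finger pad.
Only numpy, scipy, OpenCV 4.12 (cv2) and the standard library are available. Lean on these libraries where they do the work, as an engineer would, in place of code of your own. Each camera call takes 0.05 s, during which the arm holds its last target. There are 200 camera calls.

TASK

Lock the drying rack's leg: stand the orange wedge thin end first in the slanting slot of the brown block and let go of it before driving it in. Then take the round tapper by its wooden grip and, with its rubber face square on the wedge's head, tap or press the wedge in along the slot until it stops moving forward, feeling for the stop and never ramming it hard. Finally stand the tapper upright on the counter again, rubber face down, and leave everything else where it is.

Things in the scene. Friction and masses are not known exactly. Their poses are not given: they have to be found in the camera images.
- foot: Fixed foot of a clothes-drying rack: light wooden plinth 130 x 200 mm, 30 mm high, with two slanting aluminium legs and white rungs behind the slot (75 to 180 mm in +x of the origin, y within 95 mm, up to 200 mm high). Origin on the counter, 85 mm below the centre of the slot's mouth. x away from the robot, z up; turned up to 0.35 rad.
- socket: Brown wooden block fixed on the foot, 60 (x) x 70 (y) x 70 mm deep, with the wedge's slot. Origin: centre of the slot's mouth, in the block's flat top. z: the slot's axis pointing OUT, leaning 32 degrees (0.56 rad) from vertical to the foot's -x, so the slot runs down and away from the robot. Slot 17 mm along x, 27 mm along y, bevelled to 37 mm along y in the top 5 mm.
- shoe (a joint): Push-in of the unseen steel locking shoe in the slot, m: 0 untouched, 0.012 home at its stop. It resists with 9 to 11 N all the way and does not return. The stop is a stiff rubber buffer: 14 N, then 7 N more per mm, for 5 mm, then hard; the buffer springs back. Untouched, the shoe's top lies 30 to 44 mm below the slot's mouth, different each time. Only the wedge reaches it.
- wedge: Loose orange wedge, 75 mm long, 24 mm wide (y, parallel faces), 10 mm thick (x) at the thin end growing to 16 mm at the flat head; about 50 g; the same after a half turn about z. Origin: centre of the thin end's face; z points along it to the head. It starts standing thin end down in the holder, its thin end 5 mm above the counter.
- holder: Fixed blue plastic block 90 (x) x 75 (y) x 30 mm high with one pocket 25 mm deep at its centre in which the wedge stands, the wedge's x and y along the block's. Origin: centre of its underside.
- tapper: Loose hand tapper, standing upright: a black rubber cylinder 36 mm in diameter, 30 mm high, and on it a light wooden round grip 30 mm in diameter up to 115 mm height; about 0.22 kg. Origin: centre of the rubber striking face (underside); z along the grip.
- jar: Bystander, loose: whitish round jar with a dark wooden cap, 90 mm across, 130 tall. Origin under its centre. Leave it where it is.
- softener: Bystander, loose: white bottle with black cap, 64 mm across, 190 tall. Origin under its centre. Leave it where it is.
- spray: Bystander, loose: green bottle with white cap, 56 mm across, 170 tall. Origin under its centre. Leave it where it is.
- mug: Bystander, loose: blue mug, 80 mm across, 85 tall. Origin under its centre. Leave it where it is.
- peg_box: Bystander, loose: open light wooden box, 130 x 100 x 50 mm. Origin under its centre. Leave it where it is.
- stain_can: Bystander, loose: yellow can, 60 mm across, 100 tall. Origin under its centre. Leave it where it is.
- brush: Bystander, loose: brush with a long handle, lying. Origin under its centre. Leave it where it is.

How it is judged:
On the way, in this order (a step that is already met when the one before it is completed fails the run):
1. the wedge stands in the slot, thin end at least 20 mm deep, not touched by the fingers, and the shoe is not yet driven (less than 6 mm) (angle between the z axis of wedge and the z axis of socket, either way round below 0.2 rad and z of wedge in the frame of socket between -0.065 and -0.02 m and x of wedge in the frame of socket between -0.012 and 0.012 m and y of wedge in the frame of socket between -0.006 and 0.006 m and contact force between each of the fingers, tapper and wedge below 0.1 N and value of joint shoe below 0.006 m), for 0.2 s.
2. the tapper, held and lined up with the slot within 0.3 rad, presses its rubber face on the wedge's head and the shoe has been driven at least 10.5 mm (angle between the z axis of wedge and the z axis of socket, either way round below 0.2 rad and z of wedge in the frame of socket between -0.065 and -0.02 m and x of wedge in the frame of socket between -0.012 and 0.012 m and y of wedge in the frame of socket between -0.006 and 0.006 m and value of joint shoe above 0.0105 m and contact force between tapper and wedge above 1 N and contact force between the fingers and tapper above 1 N and angle between the z axis of tapper and the z axis of socket, either way round below 0.3 rad and z of tapper in the frame of wedge below 0.085 m).
At the end, for the whole second after the job is handed in: the wedge is in the slot (axis within 0.2 rad of the slot's, thin end at least 36 mm deep) with the shoe driven at least 10.5 of its 12 mm, the tapper stands upright (within 0.1 rad) with its rubber face on the counter, and both are at rest (angle between the z axis of wedge and the z axis of socket, either way round below 0.2 rad and z of wedge in the frame of socket between -0.065 and -0.02 m and x of wedge in the frame of socket between -0.012 and 0.012 m and y of wedge in the frame of socket between -0.006 and 0.006 m and value of joint shoe above 0.0105 m and z of wedge in the frame of socket below -0.036 m and angle between tapper's own z axis and vertical below 0.1 rad and height (world z) of tapper between -0.005 and 0.008 m and linear speed of each of tapper, wedge below 0.02 m/s); the robot touches nothing.
It fails at once if the wedge is rammed: more than 60 N between the tapper and the wedge (contact force between tapper and wedge above 60 N).
It fails at once if a bystander is moved by more than 30 mm (distance of any of jar, softener, spray, mug, peg_box, stain_can, brush from where it was at the start of the episode above 0.03 m).
It also fails if it takes over 72 s, if anything falls off the work surface, if the arm or the gripper's body presses on something with over 40 N, if the wrist force passes 120 N, or if a joint passes its speed limit or range.

## Working session

There is one attempt and no reset: what is moved stays moved. The work goes in short steps, Python scripts to look and compute and a tool call to move; the robot and the scene stay as the last step left them, time stands still between calls to the robot, and variables do not carry over. Pictures are saved under pics/ and viewed, at most 14 in all, crops included, and the job is handed in when it is done.

Besides the shell and the picture viewer there is one more tool, called after "Call:" by a JSON object that holds its "fn" and its "kwargs", one argument or row to a line. apply_moves: Moves the arm, as the interface text tells. Its arguments: {"type":"object","properties":{"steps":{"type":"array","items":{"type":"object","properties":{"x":{"type":"number"},"y":{"type":"number"},"z":{"type":"number"},"ax":{"type":"number"},"ay":{"type":"number"},"az":{"type":"number"},"jaw":{"type":"number"}}}}},"required":["steps"]}

```bash
mkdir -p pics; ls; cat > h.py <<'E'
from bench import *
import numpy as np, cv2
from scipy.spatial.transform import Rotation as R
def cam(n):
    s=observe(); p=read_camera(n); f=210/np.tan(np.radians(p["fov_y"])/2)
    if n=="wrist":
        T=np.eye(4);T[:3,:3]=R.from_quat(s["tcp_rot"]).as_matrix();T[:3,3]=s["tcp_pos"]
        W=np.linalg.inv(T@np.array(p["tool_from_camera"]))
    else:
        W=np.eye(4);W[:3,:3]=R.from_rotvec(np.ravel(p["rvec"])).as_matrix();W[:3,3]=np.ravel(p["tvec"])
    return p,f,W
def proj(p,f,W,X):
    c=np.atleast_2d(X)@W[:3,:3].T+W[:3,3]
    return np.c_[p["cx"]+f*c[:,0]/c[:,2],p["cy"]+f*c[:,1]/c[:,2]]
def atz(p,f,W,uv,z):
    uv=np.atleast_2d(uv).astype(float)
    d=np.c_[(uv[:,0]-p["cx"])/f,(uv[:,1]-p["cy"])/f,np.ones(len(uv))]@W[:3,:3]
    o=-W[:3,:3].T@W[:3,3]
    return o+d*((z-o[2])/d[:,2])[:,None]
def save(p,n): cv2.imwrite("pics/"+n,cv2.cvtColor(p["frame"],cv2.COLOR_RGB2BGR))
E
python3 - <<'E'
from h import *
for n in ("scene","top"):
    p,f,W=cam(n); save(p,n+"1.png"); print(n,f,-W[:3,:3].T@W[:3,3])
    for t in "foot socket wedge holder tapper jar softener spray mug peg_box stain_can brush".split():
        r=pinpoint(p,t)
        print(t,[(np.round(q["point"],3).tolist(),round(q["confidence"],2)) for q in r[:2]])
print(observe())
E
```

```text
pics
scene 546.8495781908457 [1.09151144 0.81030671 1.39781024]
foot [([0.539, 0.026, -0.002], 0.73), ([0.674, -0.298, -0.001], 0.69)]
socket [([0.536, 0.037, 0.084], 0.9), ([0.565, -0.432, -0.001], 0.29)]
wedge [([0.462, 0.239, 0.005], 0.46)]
holder [([0.463, 0.236, -0.001], 0.66)]
tapper [([0.49, -0.292, 0.0], 0.85)]
jar [([0.674, 0.303, 0.001], 0.57)]
softener [([0.597, 0.434, -0.001], 0.83)]
spray [([0.673, -0.299, -0.0], 0.9)]
mug [([0.564, -0.431, 0.001], 0.68), ([0.596, 0.437, -0.001], 0.47)]
peg_box [([0.376, 0.493, -0.001], 0.6)]
stain_can [([0.406, -0.439, -0.001], 0.76), ([0.461, 0.239, 0.005], 0.46)]
brush [([0.577, -0.544, -0.004], 0.81)]
top 526.3296719195118 [ 0.44994098 -0.04027932  1.82631269]
foot [([0.535, 0.03, -0.002], 0.56)]
socket [([0.54, 0.031, 0.087], 0.72)]
wedge [([0.462, 0.234, 0.008], 0.61), ([0.406, -0.44, -0.002], 0.3)]
holder [([0.461, 0.235, 0.002], 0.85)]
tapper [([0.49, -0.291, -0.002], 0.43)]
jar [([0.672, 0.303, -0.001], 0.69)]
softener [([0.597, 0.435, -0.002], 0.78)]
spray [([0.67, -0.295, -0.003], 0.74)]
mug [([0.566, -0.433, 0.008], 0.98), ([
[... 169 characters left out ...]
: array([9.93424150e-01, 2.58623469e-01, 2.15193612e-02, 1.33370162e+00,
       6.36664061e-06, 1.41816192e+00]), 'joint_vel': array([-1.59813969e-03,  1.56636317e-03, -5.38966003e-05, -2.10671714e-03,
       -8.89887935e-04,  1.28309108e-03]), 'joint_torque': array([ 7.04981685e-04, -5.55387819e+01,  3.44722545e+01,  1.58713901e-03,
       -2.45878409e-04,  6.93483543e-06]), 'tcp_pos': array([0.22666914, 0.50112845, 0.2312736 ]), 'tcp_rot': array([ 2.10776154e-01,  9.77534354e-01, -3.25652260e-06, -4.65221999e-06]), 'contact_force': array([-0.21757949,  0.15827792, -0.1849676 ]), 'moment': array([ 0.03146474, -0.03170727,  0.03025956]), 'grasp_force': 0.0, 'grip_width': 0.08546997782106923}
```

View pictures.

View pics/top1.png

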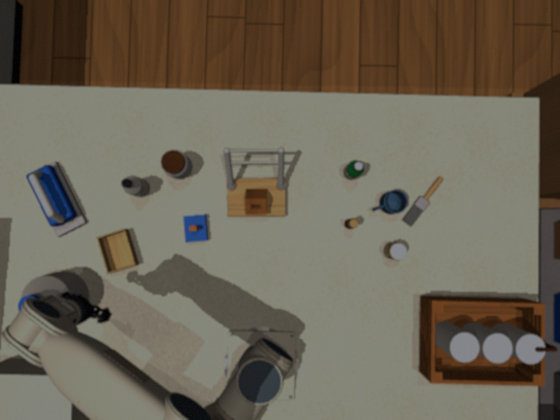

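View pics/scene1.png

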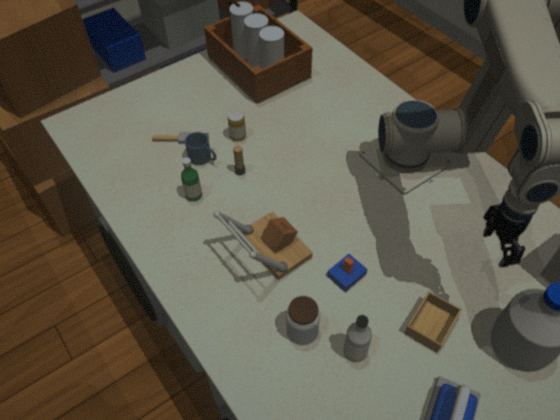

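Call:
{"fn": "apply_moves", "kwargs": {
  "steps": [
    {"x": 22,"y": -33,"z": 9,"az": 3},
    {"x": 22,"y": -33,"z": 9,"az": 3},
    {"x": 22,"y": -33,"z": 9,"az": 3},
    {"x": 22,"y": -33,"z": 9,"az": 3},
    {"x": 22,"y": -33,"z": 9,"az": 3},
    {"x": 22,"y": -33,"z": 9,"az": 3},
    {"x": 22,"y": -33,"z": 9,"az": 3},
    {"x": 22,"y": -33,"z": 9,"az": 3}
  ]
}}

```text
schema error: expected keys x, y, z, ax, ay, az, jaw
```

```bash
python3 - <<'E'
from h import *
p,f,W=cam("wrist"); save(p,"w1.png"); print(np.round(p["tool_from_camera"],3))
for t in ("wedge","holder","socket","foot"):
    r=pinpoint(p,t); print(t,[(np.round(q["point"],3).tolist(),round(q["confidence"],2)) for q in r[:2]])
for t,z in (("holder",.03),("wedge",.08),("socket",.085)):
    for q in silhouettes(p,t)[:1]:
        m=q["region"].astype(np.uint8); c=max(cv2.findContours(m,0,2)[0],key=cv2.contourArea)
        b=cv2.boxPoints(cv2.minAreaRect(c)); print(t,q["confidence"],b.round().tolist()); print(np.round(atz(p,f,W,b,z),3).tolist())
s=observe();print(s["clock"],s["tcp_pos"],s["tcp_rot"],s["q"])
E
```

```text
[[-0.001 -0.964 -0.267  0.068]
 [ 1.    -0.001  0.     0.   ]
 [-0.    -0.267  0.964 -0.144]
 [ 0.     0.     0.     1.   ]]
wedge []
holder []
socket []
foot []
1.7 [0.22667221 0.50111581 0.23128338] [2.10820239e-01 9.77524847e-01 6.52313451e-06 6.15717999e-06] [ 9.93413898e-01  2.58586661e-01  2.14934105e-02  1.33368649e+00
 -6.84680296e-06  1.41824186e+00]
```

View pics/w1.png

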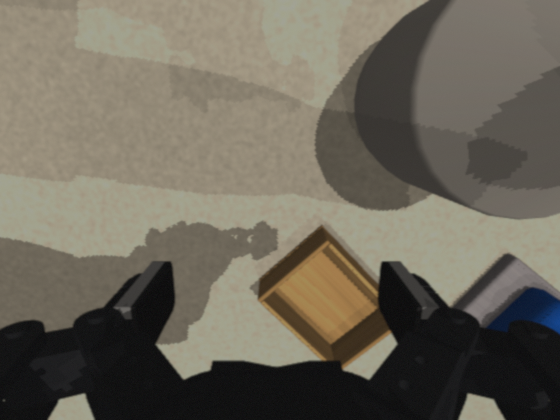

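The picture shows the empty start area with the peg box at (320,300); the move was refused because all keys are needed.

Call:
{"fn": "apply_moves", "kwargs": {
  "steps": [
    {"x": 22,"y": -33,"z": 9,"ax": 0,"ay": 0,"az": 3,"jaw": 1},
    {"x": 22,"y": -33,"z": 9,"ax": 0,"ay": 0,"az": 3,"jaw": 1},
    {"x": 22,"y": -33,"z": 9,"ax": 0,"ay": 0,"az": 3,"jaw": 1},
    {"x": 22,"y": -33,"z": 9,"ax": 0,"ay": 0,"az": 3,"jaw": 1},
    {"x": 22,"y": -33,"z": 9,"ax": 0,"ay": 0,"az": 3,"jaw": 1},
    {"x": 22,"y": -33,"z": 9,"ax": 0,"ay": 0,"az": 3,"jaw": 1},
    {"x": 22,"y": -33,"z": 9,"ax": 0,"ay": 0,"az": 3,"jaw": 1},
    {"x": 22,"y": -33,"z": 9,"ax": 0,"ay": 0,"az": 3,"jaw": 1}
  ]
}}

```text
clock: 2.7
tcp_pos: [0.4032, 0.2359, 0.3037]
tcp_rot: [0.002, 1.0, 0.0, 0.0]
contact_force: [0.4, -0.4, 0.2]
grip_width: 0.0855
grasp_force: 0.0
```

```bash
cat > look.py <<'E'
from h import *
import sys
p,f,W=cam("wrist"); save(p,sys.argv[1])
for a in sys.argv[2:]:
    t,z=a.split(":"); z=float(z)
    r=pinpoint(p,t); print(t,[(np.round(q["point"],3).tolist(),round(q["confidence"],2)) for q in r[:2]])
    for q in silhouettes(p,t)[:1]:
        m=q["region"].astype(np.uint8); c=max(cv2.findContours(m,0,2)[0],key=cv2.contourArea)
        b=cv2.boxPoints(cv2.minAreaRect(c)); print(t,q["confidence"],b.round().tolist()); print(np.round(atz(p,f,W,b,z),3).tolist())
s=observe();print(s["clock"],s["tcp_pos"],s["tcp_rot"],s["q"].round(2))
E
python3 look.py w2.png wedge:.08 holder:.03 socket:.085
```

```text
wedge []
wedge 0.59 [[264.0, 211.0], [285.0, 208.0], [288.0, 233.0], [267.0, 235.0]]
[[0.441, 0.223, 0.08], [0.438, 0.247, 0.08], [0.467, 0.25, 0.08], [0.47, 0.226, 0.08]]
holder [([0.457, 0.236, 0.001], 0.83)]
holder 0.59 [[243.0, 178.0], [303.0, 172.0], [310.0, 245.0], [250.0, 251.0]]
[[0.413, 0.195, 0.03], [0.406, 0.269, 0.03], [0.501, 0.28, 0.03], [0.509, 0.202, 0.03]]
socket [([0.536, 0.032, 0.086], 0.85)]
socket 0.65 [[67.0, 267.0], [142.0, 265.0], [144.0, 316.0], [69.0, 318.0]]
[[0.506, -0.005, 0.085], [0.503, 0.082, 0.085], [0.57, 0.076, 0.085], [0.573, -0.014, 0.085]]
3.05 [0.40209767 0.23773107 0.30306935] [ 2.66988966e-03  9.99996410e-01  1.61794950e-05 -2.25416978e-04] [0.35 0.1  0.01 1.47 0.   0.36]
```

View pics/w2.png

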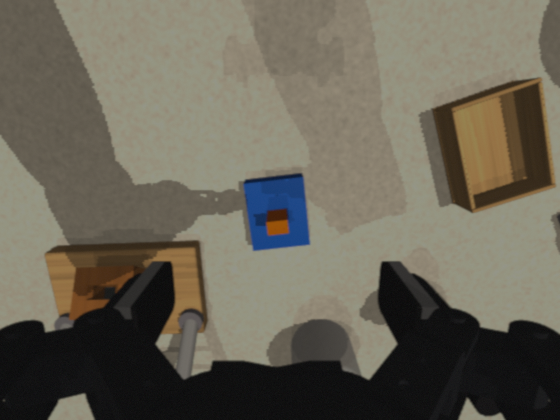

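The holder is at (277,212) with the orange head at (278,228); holder yaw ≈ +5.5°, wedge ≈ (0.461, 0.236). Hovering above it.

Call:
{"fn": "apply_moves", "kwargs": {
  "steps": [
    {"x": 15,"y": 0,"z": -33,"ax": 0,"ay": 0,"az": 1.5,"jaw": 1},
    {"x": 15,"y": 0,"z": -33,"ax": 0,"ay": 0,"az": 1.5,"jaw": 1},
    {"x": 15,"y": 0,"z": -33,"ax": 0,"ay": 0,"az": 1.5,"jaw": 1},
    {"x": 14,"y": 0,"z": -34,"ax": 0,"ay": 0,"az": 1,"jaw": 1},
    {"x": 0,"y": 0,"z": 0,"ax": 0,"ay": 0,"az": 0,"jaw": 1},
    {"x": 0,"y": 0,"z": 0,"ax": 0,"ay": 0,"az": 0,"jaw": 1},
    {"x": 0,"y": 0,"z": 0,"ax": 0,"ay": 0,"az": 0,"jaw": 1},
    {"x": 0,"y": 0,"z": 0,"ax": 0,"ay": 0,"az": 0,"jaw": 1}
  ]
}}

```text
clock: 4.05
tcp_pos: [0.4617, 0.2374, 0.1714]
tcp_rot: [-0.045, 0.999, 0.0, 0.001]
contact_force: [0.5, 0.6, -0.1]
grip_width: 0.0852
grasp_force: 0.0
```

```bash
python3 look.py w3.png wedge:.08 holder:.03; python3 - <<'E'
import cv2; i=cv2.imread("pics/w3.png"); print(i.shape)
h=cv2.cvtColor(i,cv2.COLOR_BGR2HSV); m=cv2.inRange(h,(5,180,190),(18,255,255)); 
import numpy as np; ys,xs=np.nonzero(m); print(len(xs), xs.min() if len(xs) else 0,xs.max() if len(xs) else 0,ys.min() if len(xs) else 0,ys.max() if len(xs) else 0)
E
```

```text
wedge [([0.462, 0.233, 0.006], 0.93)]
wedge 0.74 [[258.0, 185.0], [292.0, 185.0], [292.0, 221.0], [258.0, 221.0]]
[[0.444, 0.224, 0.08], [0.442, 0.248, 0.08], [0.468, 0.25, 0.08], [0.47, 0.226, 0.08]]
holder [([0.458, 0.237, 0.004], 0.89)]
holder 0.67 [[229.0, 137.0], [319.0, 136.0], [321.0, 243.0], [230.0, 244.0]]
[[0.417, 0.195, 0.03], [0.409, 0.269, 0.03], [0.502, 0.282, 0.03], [0.511, 0.202, 0.03]]
4.3 [0.46166864 0.23710698 0.17050161] [-4.49899213e-02  9.98987426e-01  5.50361701e-05  1.61876548e-04] [ 0.31  0.23 -0.17  1.17  0.    0.22]
(420, 560, 3)
0 0 0 0 0
```

View pics/w3.png

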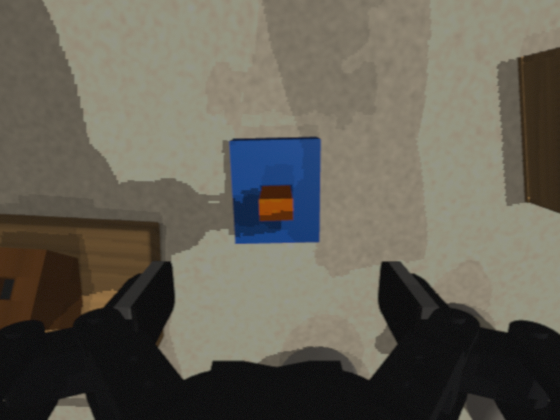

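Head is centred at about (275,209), square to the fingers → (0.4605, 0.2375). Descending and gripping.

Call:
{"fn": "apply_moves", "kwargs": {
  "steps": [
    {"x": -1,"y": 0,"z": -20,"ax": 0,"ay": 0,"az": 0,"jaw": 1},
    {"x": 0,"y": 0,"z": -20,"ax": 0,"ay": 0,"az": 0,"jaw": 1},
    {"x": 0,"y": 0,"z": -20,"ax": 0,"ay": 0,"az": 0,"jaw": 1},
    {"x": 0,"y": 0,"z": -20,"ax": 0,"ay": 0,"az": 0,"jaw": 1},
    {"x": 0,"y": 0,"z": -20,"ax": 0,"ay": 0,"az": 0,"jaw": 1},
    {"x": 0,"y": 0,"z": -20,"ax": 0,"ay": 0,"az": 0,"jaw": 1},
    {"x": 0,"y": 0,"z": 0,"ax": 0,"ay": 0,"az": 0,"jaw": 0.8},
    {"x": 0,"y": 0,"z": 0,"ax": 0,"ay": 0,"az": 0,"jaw": 0.6}
  ]
}}

```text
clock: 5.3
tcp_pos: [0.4611, 0.2372, 0.0509]
tcp_rot: [-0.045, 0.999, 0.0, 0.0]
contact_force: [0.1, 0.3, 0.3]
grip_width: 0.0523
grasp_force: 0.0
```

Call:
{"fn": "apply_moves", "kwargs": {
  "steps": [
    {"x": 0,"y": 0,"z": 0,"ax": 0,"ay": 0,"az": 0,"jaw": 0.45},
    {"x": 0,"y": 0,"z": 0,"ax": 0,"ay": 0,"az": 0,"jaw": 0.35},
    {"x": 0,"y": 0,"z": 0,"ax": 0,"ay": 0,"az": 0,"jaw": 0.28},
    {"x": 0,"y": 0,"z": 0,"ax": 0,"ay": 0,"az": 0,"jaw": 0.1},
    {"x": 0,"y": 0,"z": 0,"ax": 0,"ay": 0,"az": 0,"jaw": 0},
    {"x": 0,"y": 0,"z": 0,"ax": 0,"ay": 0,"az": 0,"jaw": 0},
    {"x": 0,"y": 0,"z": 0,"ax": 0,"ay": 0,"az": 0,"jaw": 0},
    {"x": 0,"y": 0,"z": 0,"ax": 0,"ay": 0,"az": 0,"jaw": 0}
  ]
}}

```text
clock: 6.3
tcp_pos: [0.461, 0.2372, 0.0509]
tcp_rot: [-0.045, 0.999, 0.0, 0.0]
contact_force: [-1.0, -0.2, 5.7]
grip_width: 0.0232
grasp_force: 58.3
```

Call:
{"fn": "apply_moves", "kwargs": {
  "steps": [
    {"x": 0,"y": 0,"z": 10,"ax": 0,"ay": 0,"az": 0,"jaw": 0},
    {"x": 0,"y": 0,"z": 20,"ax": 0,"ay": 0,"az": 0,"jaw": 0},
    {"x": 0,"y": 0,"z": 35,"ax": 0,"ay": 0,"az": 0,"jaw": 0},
    {"x": 0,"y": 0,"z": 35,"ax": 0,"ay": 0,"az": 0,"jaw": 0},
    {"x": 0,"y": -20,"z": 20,"ax": 0,"ay": 0,"az": -3,"jaw": 0},
    {"x": 0,"y": -35,"z": 20,"ax": 0,"ay": -5,"az": 0,"jaw": 0},
    {"x": 2,"y": -35,"z": 0,"ax": 0,"ay": -5,"az": 0,"jaw": 0},
    {"x": 2,"y": -35,"z": 0,"ax": 0,"ay": -5,"az": 0,"jaw": 0}
  ]
}}

```text
clock: 7.3
tcp_pos: [0.4647, 0.1112, 0.1912]
tcp_rot: [-0.019, 0.991, -0.003, 0.132]
contact_force: [0.8, -0.6, -0.9]
grip_width: 0.023
grasp_force: 58.5
```

Call:
{"fn": "apply_moves", "kwargs": {
  "steps": [
    {"x": 2,"y": -30,"z": 0,"ax": 0,"ay": -5,"az": 0,"jaw": 0},
    {"x": 2,"y": -30,"z": 0,"ax": 0,"ay": -5,"az": 0,"jaw": 0},
    {"x": 2,"y": -20,"z": 0,"ax": 0,"ay": -5,"az": 0,"jaw": 0},
    {"x": 2,"y": 0,"z": 0,"ax": 0,"ay": -2,"az": 0,"jaw": 0},
    {"x": 0,"y": 0,"z": 0,"ax": 0,"ay": 0,"az": 0,"jaw": 0},
    {"x": 0,"y": 0,"z": 0,"ax": 0,"ay": 0,"az": 0,"jaw": 0},
    {"x": 0,"y": 0,"z": 0,"ax": 0,"ay": 0,"az": 0,"jaw": 0},
    {"x": 0,"y": 0,"z": 0,"ax": 0,"ay": 0,"az": 0,"jaw": 0}
  ]
}}

```text
clock: 8.3
tcp_pos: [0.4729, 0.0323, 0.1903]
tcp_rot: [-0.018, 0.961, -0.005, 0.275]
contact_force: [-0.1, -0.1, -0.2]
grip_width: 0.0228
grasp_force: 58.7
```

```bash
python3 look.py w4.png socket:.085 foot:.03 wedge:.1; python3 - <<'E'
import cv2; i=cv2.imread("pics/w4.png")
cv2.imwrite("pics/w4c.png",cv2.resize(i,(800,600)))
E
```

```text
socket [([0.538, 0.033, 0.088], 0.92)]
socket 0.59 [[229.0, 155.0], [319.0, 155.0], [319.0, 234.0], [229.0, 234.0]]
[[0.495, -0.002, 0.085], [0.492, 0.062, 0.085], [0.582, 0.073, 0.085], [0.587, -0.008, 0.085]]
foot [([0.536, 0.031, 0.0], 0.67)]
foot 0.73 [[157.0, 303.0], [159.0, 108.0], [391.0, 110.0], [389.0, 305.0]]
[[0.837, -0.143, 0.03], [0.494, -0.065, 0.03], [0.487, 0.123, 0.03], [0.819, 0.214, 0.03]]
wedge [([0.496, 0.033, 0.153], 0.81)]
wedge 0.96 [[244.0, 223.0], [307.0, 223.0], [307.0, 319.0], [244.0, 319.0]]
[[0.552, 0.008, 0.1], [0.549, 0.058, 0.1], [0.725, 0.076, 0.1], [0.73, 0.001, 0.1]]
8.65 [0.47267761 0.03214174 0.19024467] [-0.01816433  0.96110439 -0.0051743   0.27553882] [-0.16 -0.18 -0.71  0.49  0.09 -0.18]
```

View pics/w4c.png

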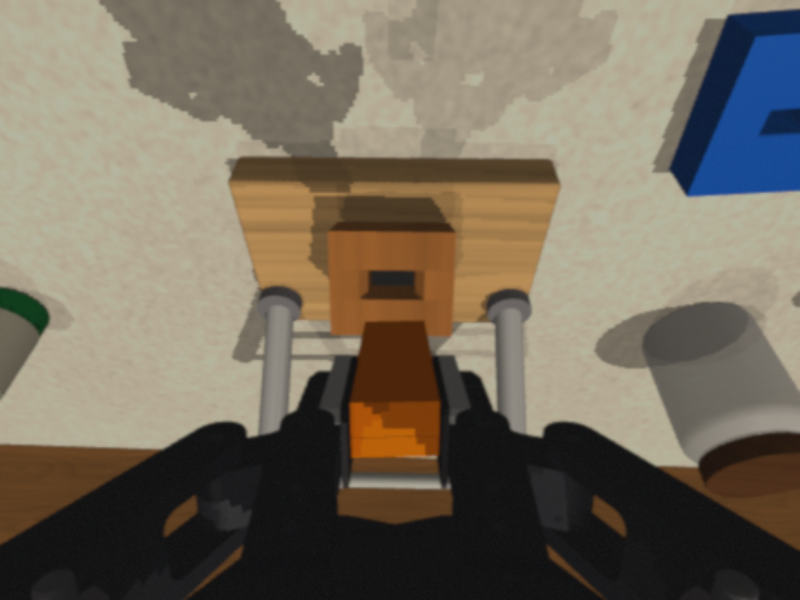

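The picture shows the block's top face square below the wedge, corners (330,232),(454,232),(456,334),(333,334) in the enlarged view, the slot centred near (392,284), and the wedge's thin edge from 363 to 426 at row 322.

```bash
python3 - <<'E'
from h import *
p=read_camera("wrist"); s=observe(); f=210/np.tan(np.radians(p["fov_y"])/2); k=560/800
K=np.array([[f,0,p["cx"]],[0,f,p["cy"]],[0,0,1]]); print(p["cx"],p["cy"],f)
img=np.array([[330,232],[454,232],[456,334],[333,334]],float)*k
g=cv2.cvtColor(p["frame"],cv2.COLOR_RGB2GRAY)
for c in img:
    print(c.round(1),cv2.cornerSubPix(g,np.float32([[c]]),(4,4),(-1,-1),(3,50,.01)).ravel())
# socket frame corners: image up = -x, image right=+y
obj=np.array([[-30,-35,0],[-30,35,0],[30,35,0],[30,-35,0]],float)/1000
ok,rv,tv=cv2.solvePnP(obj,img,K,None)
T=np.array(p["tool_from_camera"])
A=np.eye(4);A[:3,:3]=cv2.Rodrigues(rv)[0];A[:3,3]=tv.ravel()
B=T@A; print("socket in tool\n",B.round(4))
M=np.eye(4);M[:3,:3]=R.from_quat(s["tcp_rot"]).as_matrix();M[:3,3]=s["tcp_pos"]
print("world\n",(M@B).round(4), "Rtool\n",M[:3,:3].round(3))
Ti=np.linalg.inv(T)
def pt(u,v,z): # tool coords at tool depth z
    d=T[:3,:3]@np.array([(u*k-p["cx"])/f,(v*k-p["cy"])/f,1]);o=T[:3,3]
    return (o+d*((z-o[2])/d[2])).round(4)
print("slot",pt(392,284,B[2,3])); 
for u,v in ((363,322),(426,322)): print("thin",pt(u,v,.046))
for u,v in ((350,402),(439,402)): print("head",pt(u,v,-.029))
E
```

```text
275.9760568720798 207.5722459803141 342.4884530274147
[231.  162.4] [230.40257 161.34235]
[317.8 162.4] [319.1069  162.11955]
[319.2 233.8] [315.7265  234.58504]
[233.1 233.8] [233.1 233.8]
socket in tool
 [[-9.983e-01  1.770e-02  5.560e-02 -7.000e-04]
 [ 1.480e-02  9.985e-01 -5.240e-02 -3.000e-04]
 [-5.650e-02 -5.150e-02 -9.971e-01  1.271e-01]
 [ 0.000e+00  0.000e+00  0.000e+00  1.000e+00]]
world
 [[ 0.8156 -0.0742 -0.5738  0.5407]
 [ 0.0524  0.9971 -0.0544  0.0318]
 [ 0.5762  0.0143  0.8172  0.0828]
 [ 0.      0.      0.      1.    ]] Rtool
 [[-0.847 -0.032  0.53 ]
 [-0.038  0.999 -0.   ]
 [-0.53  -0.02  -0.848]]
slot [-0.0006 -0.0008  0.1271]
thin [ 0.0036 -0.0123  0.046 ]
thin [0.0036 0.0135 0.046 ]
head [ 0.0068 -0.011  -0.029 ]
head [ 0.0068  0.0121 -0.029 ]
```

Call:
{"fn": "apply_moves", "kwargs": {
  "steps": [
    {"x": 0,"y": -2.3,"z": 0,"ax": 1.2,"ay": 0,"az": 0.5,"jaw": 0},
    {"x": 7,"y": 0,"z": -12,"ax": 0,"ay": 0,"az": 0,"jaw": 0},
    {"x": 7,"y": 0,"z": -12,"ax": 0,"ay": 0,"az": 0,"jaw": 0},
    {"x": 7.5,"y": 0,"z": -12,"ax": 0,"ay": 0,"az": 0,"jaw": 0},
    {"x": 7,"y": 0,"z": -12,"ax": 0,"ay": 0,"az": 0,"jaw": 0},
    {"x": 7,"y": 0,"z": -11,"ax": 0,"ay": 0,"az": 0,"jaw": 0},
    {"x": 0,"y": 0,"z": 0,"ax": 0,"ay": 0,"az": 0,"jaw": 0},
    {"x": 0,"y": 0,"z": 0,"ax": 0,"ay": 0,"az": 0,"jaw": 0}
  ]
}}

```text
clock: 9.7
tcp_pos: [0.5081, 0.0296, 0.1316]
tcp_rot: [-0.019, 0.961, 0.006, 0.276]
contact_force: [0.5, 0.5, -0.5]
grip_width: 0.0229
grasp_force: 58.7
```

```bash
python3 - <<'E'
from h import *
p,f,W=cam("wrist"); save(p,"w5.png")
i=cv2.imread("pics/w5.png")[120:330,140:420]; cv2.imwrite("pics/w5c.png",cv2.resize(i,(800,600),interpolation=cv2.INTER_CUBIC))
s=observe();print(s["clock"],s["tcp_pos"],s["tcp_rot"])
M=np.eye(4);M[:3,:3]=R.from_quat(s["tcp_rot"]).as_matrix();M[:3,3]=s["tcp_pos"];print(M.round(3))
E
```

```text
9.75 [0.50818244 0.02965831 0.13177699] [-0.01938762  0.96093112  0.00611744  0.27603998]
[[-0.847 -0.041  0.53   0.508]
 [-0.034  0.999  0.022  0.03 ]
 [-0.531  0.001 -0.848  0.132]
 [ 0.     0.     0.     1.   ]]
```

View pics/w5c.png

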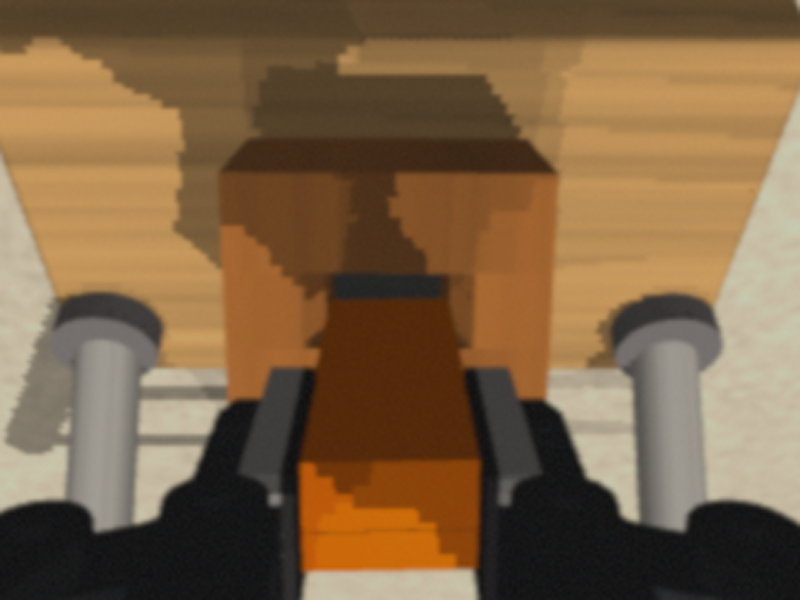

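Slot inner edges 330–445, wedge thin end 328–448 (crop pixels); the depth-corrected x centre also agrees. Inserting slowly along the axis.

Call:
{"fn": "apply_moves", "kwargs": {
  "steps": [
    {"x": 2.1,"y": 0.1,"z": -3.4,"ax": 0,"ay": 0,"az": 0,"jaw": 0},
    {"x": 2.1,"y": 0.1,"z": -3.4,"ax": 0,"ay": 0,"az": 0,"jaw": 0},
    {"x": 2.1,"y": 0.1,"z": -3.4,"ax": 0,"ay": 0,"az": 0,"jaw": 0},
    {"x": 2.1,"y": 0.1,"z": -3.4,"ax": 0,"ay": 0,"az": 0,"jaw": 0},
    {"x": 2.1,"y": 0.1,"z": -3.4,"ax": 0,"ay": 0,"az": 0,"jaw": 0},
    {"x": 2.1,"y": 0.1,"z": -3.4,"ax": 0,"ay": 0,"az": 0,"jaw": 0},
    {"x": 0,"y": 0,"z": 0,"ax": 0,"ay": 0,"az": 0,"jaw": 0},
    {"x": 0,"y": 0,"z": 0,"ax": 0,"ay": 0,"az": 0,"jaw": 0}
  ]
}}

```text
clock: 10.75
tcp_pos: [0.5208, 0.0304, 0.1109]
tcp_rot: [-0.019, 0.961, 0.006, 0.276]
contact_force: [0.6, 0.5, -0.9]
grip_width: 0.023
grasp_force: 58.7
```

Call:
{"fn": "apply_moves", "kwargs": {
  "steps": [
    {"x": 1.6,"y": 0.1,"z": -2.5,"ax": 0,"ay": 0,"az": 0,"jaw": 0},
    {"x": 1.6,"y": 0.1,"z": -2.5,"ax": 0,"ay": 0,"az": 0,"jaw": 0},
    {"x": 1.6,"y": 0.1,"z": -2.5,"ax": 0,"ay": 0,"az": 0,"jaw": 0},
    {"x": 1.6,"y": 0.1,"z": -2.6,"ax": 0,"ay": 0,"az": 0,"jaw": 0},
    {"x": 1.6,"y": 0,"z": -2.6,"ax": 0,"ay": 0,"az": 0,"jaw": 0},
    {"x": 0,"y": 0,"z": 0,"ax": 0,"ay": 0,"az": 0,"jaw": 0},
    {"x": 0,"y": 0,"z": 0,"ax": 0,"ay": 0,"az": 0,"jaw": 0},
    {"x": 0,"y": 0,"z": 0,"ax": 0,"ay": 0,"az": 0,"jaw": 0}
  ]
}}

```text
clock: 11.75
tcp_pos: [0.5288, 0.0308, 0.0983]
tcp_rot: [-0.019, 0.961, 0.006, 0.276]
contact_force: [-0.0, 0.2, -1.2]
grip_width: 0.0231
grasp_force: 58.7
```

Call:
{"fn": "apply_moves", "kwargs": {
  "steps": [
    {"x": 0,"y": 0,"z": 0,"ax": 0,"ay": 0,"az": 0,"jaw": 0.3},
    {"x": 0,"y": 0,"z": 0,"ax": 0,"ay": 0,"az": 0,"jaw": 0.4},
    {"x": 0,"y": 0,"z": 0,"ax": 0,"ay": 0,"az": 0,"jaw": 0.5},
    {"x": 0,"y": 0,"z": 0,"ax": 0,"ay": 0,"az": 0,"jaw": 0.5},
    {"x": 0,"y": 0,"z": 0,"ax": 0,"ay": 0,"az": 0,"jaw": 0.5},
    {"x": -5,"y": 0,"z": 8,"ax": 0,"ay": 0,"az": 0,"jaw": 0.5},
    {"x": -10,"y": -0.5,"z": 16,"ax": 0,"ay": 0,"az": 0,"jaw": 0.5},
    {"x": -10,"y": -0.5,"z": 16,"ax": 0,"ay": 0,"az": 0,"jaw": 0.5}
  ]
}}

```text
clock: 12.75
tcp_pos: [0.5032, 0.0299, 0.139]
tcp_rot: [-0.019, 0.961, 0.006, 0.276]
contact_force: [0.9, -0.5, 0.3]
grip_width: 0.0427
grasp_force: 0.0
```

Call:
{"fn": "apply_moves", "kwargs": {
  "steps": [
    {"x": -10,"y": -0.5,"z": 16,"ax": 0,"ay": 0,"az": 0,"jaw": 1},
    {"x": -10,"y": -0.5,"z": 16,"ax": 0,"ay": 0,"az": 0,"jaw": 1},
    {"x": -10,"y": 0,"z": 16,"ax": 0,"ay": 0,"az": 0,"jaw": 1},
    {"x": 0,"y": 0,"z": 0,"ax": 0,"ay": 0,"az": 0,"jaw": 1},
    {"x": 0,"y": 0,"z": 0,"ax": 0,"ay": 0,"az": 0,"jaw": 1},
    {"x": 0,"y": 0,"z": 0,"ax": 0,"ay": 0,"az": 0,"jaw": 1},
    {"x": 0,"y": 0,"z": 0,"ax": 0,"ay": 0,"az": 0,"jaw": 1},
    {"x": 0,"y": 0,"z": 0,"ax": 0,"ay": 0,"az": 0,"jaw": 1}
  ]
}}

```text
clock: 13.75
tcp_pos: [0.4738, 0.0288, 0.1858]
tcp_rot: [-0.019, 0.961, 0.006, 0.275]
contact_force: [-0.6, -0.1, 0.6]
grip_width: 0.0852
grasp_force: 0.0
```

```bash
python3 look.py w6.png wedge:.1 socket:.085; python3 - <<'E'
import cv2
i=cv2.imread("pics/w6.png")[100:310,140:420]; cv2.imwrite("pics/w6c.png",cv2.resize(i,(800,600),interpolation=cv2.INTER_CUBIC))
E
```

```text
wedge [([0.555, 0.029, 0.06], 0.77), ([0.672, -0.294, -0.001], 0.32)]
wedge 0.69 [[257.0, 192.0], [294.0, 192.0], [294.0, 226.0], [257.0, 226.0]]
[[0.513, 0.018, 0.1], [0.512, 0.044, 0.1], [0.55, 0.047, 0.1], [0.551, 0.018, 0.1]]
socket [([0.538, 0.031, 0.085], 0.77)]
socket 0.94 [[229.0, 238.0], [229.0, 158.0], [319.0, 158.0], [319.0, 238.0]]
[[0.587, -0.008, 0.085], [0.495, -0.003, 0.085], [0.492, 0.06, 0.085], [0.584, 0.073, 0.085]]
14.0 [0.473785   0.02880527 0.18611672] [-0.01942007  0.96102121  0.00607008  0.27572497] [-0.2  -0.18 -0.72  0.48  0.13 -0.2 ]
```

View pics/w6c.png

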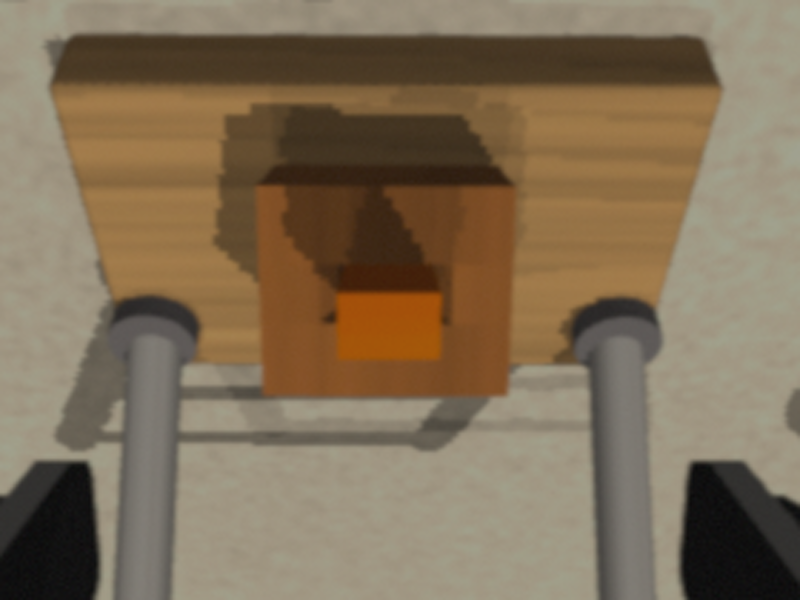

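Wedge stands in the slot with its head at crop (390,325), about 34 mm deep, square. Now on to the tapper.

Call:
{"fn": "apply_moves", "kwargs": {
  "steps": [
    {"x": 0,"y": 0,"z": 14,"ax": 0,"ay": 4,"az": 0,"jaw": 1},
    {"x": 0,"y": -45,"z": 0,"ax": 0,"ay": 4,"az": 0,"jaw": 1},
    {"x": 0,"y": -46,"z": 0,"ax": 0,"ay": 4,"az": 0,"jaw": 1},
    {"x": 0,"y": -46,"z": 0,"ax": 0,"ay": 4,"az": 0,"jaw": 1},
    {"x": 0,"y": -46,"z": 0,"ax": 0,"ay": 4,"az": 0,"jaw": 1},
    {"x": 0,"y": -46,"z": 0,"ax": 0,"ay": 4,"az": 0,"jaw": 1},
    {"x": 0,"y": -46,"z": 0,"ax": 0,"ay": 4,"az": 0,"jaw": 1},
    {"x": 0,"y": -45,"z": 0,"ax": -1.2,"ay": 4,"az": 0,"jaw": 1}
  ]
}}

```text
clock: 15.0
tcp_pos: [0.4737, -0.2932, 0.2]
tcp_rot: [-0.017, 1.0, 0.001, -0.001]
contact_force: [0.0, 0.5, -0.3]
grip_width: 0.0855
grasp_force: 0.0
```

Call:
{"fn": "apply_moves", "kwargs": {
  "steps": [
    {"x": 0,"y": 0,"z": 0,"ax": 0,"ay": 0,"az": 0,"jaw": 1},
    {"x": 0,"y": 0,"z": 0,"ax": 0,"ay": 0,"az": 0,"jaw": 1},
    {"x": 0,"y": 0,"z": 0,"ax": 0,"ay": 0,"az": 0,"jaw": 1},
    {"x": 0,"y": 0,"z": 0,"ax": 0,"ay": 0,"az": 0,"jaw": 1},
    {"x": 0,"y": 0,"z": 0,"ax": 0,"ay": 0,"az": 0,"jaw": 1},
    {"x": 0,"y": 0,"z": 0,"ax": 0,"ay": 0,"az": 0,"jaw": 1},
    {"x": 0,"y": 0,"z": 0,"ax": 0,"ay": 0,"az": 0,"jaw": 1},
    {"x": 0,"y": 0,"z": 0,"ax": 0,"ay": 0,"az": 0,"jaw": 1}
  ]
}}

```text
clock: 16.0
tcp_pos: [0.4738, -0.2912, 0.2001]
tcp_rot: [-0.017, 1.0, 0.001, 0.0]
contact_force: [1.1, -0.4, -1.0]
grip_width: 0.0855
grasp_force: 0.0
```

```bash
python3 look.py w7.png tapper:.115
```

```text
tapper [([0.489, -0.292, -0.005], 0.77)]
tapper 0.7 [[253.0, 181.0], [294.0, 181.0], [294.0, 253.0], [253.0, 253.0]]
[[0.451, -0.307, 0.115], [0.45, -0.279, 0.115], [0.503, -0.276, 0.115], [0.504, -0.306, 0.115]]
16.15 [ 0.47378256 -0.29124619  0.20014247] [-1.73389476e-02  9.99849395e-01  7.40508643e-04  9.49242582e-06] [-0.7   0.28 -0.03  1.26  0.   -0.74]
```

View pics/w7.png

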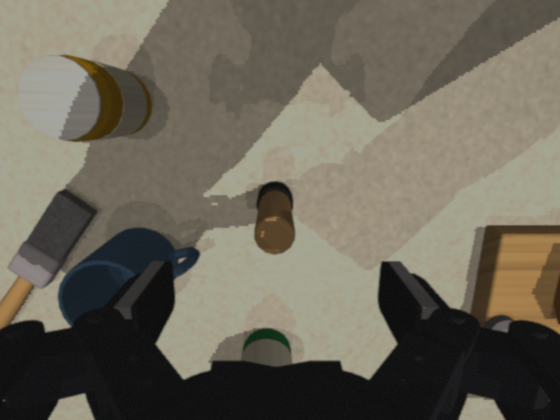

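The tapper's top is centred at about (274,233) → (0.489, -0.2915); the mug's handle at (190,255) is clear of the fingers.

Call:
{"fn": "apply_moves", "kwargs": {
  "steps": [
    {"x": 15,"y": 0,"z": 0,"ax": 0,"ay": 0,"az": 0,"jaw": 1},
    {"x": 0,"y": 0,"z": -33,"ax": 0,"ay": 0,"az": 0,"jaw": 1},
    {"x": 0,"y": 0,"z": -33,"ax": 0,"ay": 0,"az": 0,"jaw": 1},
    {"x": 0,"y": 0,"z": -33,"ax": 0,"ay": 0,"az": 0,"jaw": 1},
    {"x": 0,"y": 0,"z": -33,"ax": 0,"ay": 0,"az": 0,"jaw": 0.8},
    {"x": 0,"y": 0,"z": 0,"ax": 0,"ay": 0,"az": 0,"jaw": 0.6},
    {"x": 0,"y": 0,"z": 0,"ax": 0,"ay": 0,"az": 0,"jaw": 0.5},
    {"x": 0,"y": 0,"z": 0,"ax": 0,"ay": 0,"az": 0,"jaw": 0.4}
  ]
}}

```text
clock: 17.15
tcp_pos: [0.4896, -0.2917, 0.0696]
tcp_rot: [-0.017, 1.0, -0.0, 0.001]
contact_force: [0.1, -0.4, 0.2]
grip_width: 0.0338
grasp_force: 0.0
```

Call:
{"fn": "apply_moves", "kwargs": {
  "steps": [
    {"x": 0,"y": 0,"z": 0,"ax": 0,"ay": 0,"az": 0,"jaw": 0.3},
    {"x": 0,"y": 0,"z": 0,"ax": 0,"ay": 0,"az": 0,"jaw": 0.1},
    {"x": 0,"y": 0,"z": 0,"ax": 0,"ay": 0,"az": 0,"jaw": 0},
    {"x": 0,"y": 0,"z": 0,"ax": 0,"ay": 0,"az": 0,"jaw": 0},
    {"x": 0,"y": 0,"z": 0,"ax": 0,"ay": 0,"az": 0,"jaw": 0},
    {"x": 0,"y": 0,"z": 0,"ax": 0,"ay": 0,"az": 0,"jaw": 0},
    {"x": 0,"y": 0,"z": 5,"ax": 0,"ay": 0,"az": 0,"jaw": 0},
    {"x": 0,"y": 0,"z": 5,"ax": 0,"ay": 0,"az": 0,"jaw": 0}
  ]
}}

```text
clock: 18.15
tcp_pos: [0.4886, -0.2911, 0.0785]
tcp_rot: [-0.017, 1.0, 0.001, -0.0]
contact_force: [0.2, 0.3, -2.8]
grip_width: 0.0287
grasp_force: 59.2
```

Call:
{"fn": "apply_moves", "kwargs": {
  "steps": [
    {"x": -5,"y": 0,"z": 50,"ax": 0,"ay": 0,"az": 0,"jaw": 0},
    {"x": -5,"y": 0,"z": 50,"ax": 0,"ay": 0,"az": 0,"jaw": 0},
    {"x": -5,"y": 45,"z": 37,"ax": 0,"ay": -4,"az": 0,"jaw": 0},
    {"x": -4,"y": 45,"z": 0,"ax": 0,"ay": -4,"az": 0,"jaw": 0},
    {"x": -5,"y": 45,"z": 0,"ax": 0,"ay": -4,"az": 0,"jaw": 0},
    {"x": -5,"y": 45,"z": 0,"ax": 0,"ay": -4,"az": 0,"jaw": 0},
    {"x": 0,"y": 45,"z": 0,"ax": 0,"ay": -4,"az": 0,"jaw": 0},
    {"x": 0,"y": 45,"z": 0,"ax": 0,"ay": -4,"az": 0,"jaw": 0}
  ]
}}

```text
clock: 19.15
tcp_pos: [0.4591, -0.0199, 0.2155]
tcp_rot: [-0.017, 0.978, -0.003, 0.209]
contact_force: [0.8, -0.2, -2.3]
grip_width: 0.0288
grasp_force: 60.3
```

Call:
{"fn": "apply_moves", "kwargs": {
  "steps": [
    {"x": 0,"y": 30,"z": 0,"ax": 0,"ay": -4,"az": 0,"jaw": 0},
    {"x": 0,"y": 19,"z": 0,"ax": 0,"ay": -4,"az": 0,"jaw": 0},
    {"x": 0,"y": 0,"z": 0,"ax": 1.2,"ay": 0,"az": 0.5,"jaw": 0},
    {"x": 0,"y": 0,"z": 0,"ax": 0,"ay": 0,"az": 0,"jaw": 0},
    {"x": 0,"y": 0,"z": 0,"ax": 0,"ay": 0,"az": 0,"jaw": 0},
    {"x": 0,"y": 0,"z": 0,"ax": 0,"ay": 0,"az": 0,"jaw": 0},
    {"x": 0,"y": 0,"z": 0,"ax": 0,"ay": 0,"az": 0,"jaw": 0},
    {"x": 0,"y": 0,"z": 0,"ax": 0,"ay": 0,"az": 0,"jaw": 0}
  ]
}}

```text
clock: 20.15
tcp_pos: [0.4598, 0.0277, 0.2151]
tcp_rot: [-0.018, 0.961, 0.007, 0.276]
contact_force: [-0.5, -0.2, -2.6]
grip_width: 0.0286
grasp_force: 60.5
```

```bash
python3 look.py w8.png wedge:.12 tapper:.12; python3 - <<'E'
import cv2
i=cv2.imread("pics/w8.png")[100:310,140:420]; cv2.imwrite("pics/w8c.png",cv2.resize(i,(800,600),interpolation=cv2.INTER_CUBIC))
E
```

```text
wedge [([0.552, 0.029, 0.06], 0.68)]
wedge 0.87 [[260.0, 180.0], [291.0, 180.0], [291.0, 198.0], [260.0, 198.0]]
[[0.496, 0.018, 0.12], [0.495, 0.041, 0.12], [0.514, 0.042, 0.12], [0.514, 0.018, 0.12]]
tapper [([0.494, 0.029, 0.153], 0.56)]
tapper 0.96 [[232.0, 196.0], [319.0, 196.0], [319.0, 364.0], [232.0, 364.0]]
[[0.513, -0.003, 0.12], [0.511, 0.063, 0.12], [0.885, 0.112, 0.12], [0.889, -0.024, 0.12]]
20.4 [0.45975806 0.02785407 0.21518366] [-0.0182347   0.96101451  0.00718872  0.27580233] [-0.21 -0.23 -0.67  0.58  0.13 -0.21]
```

View pics/w8c.png

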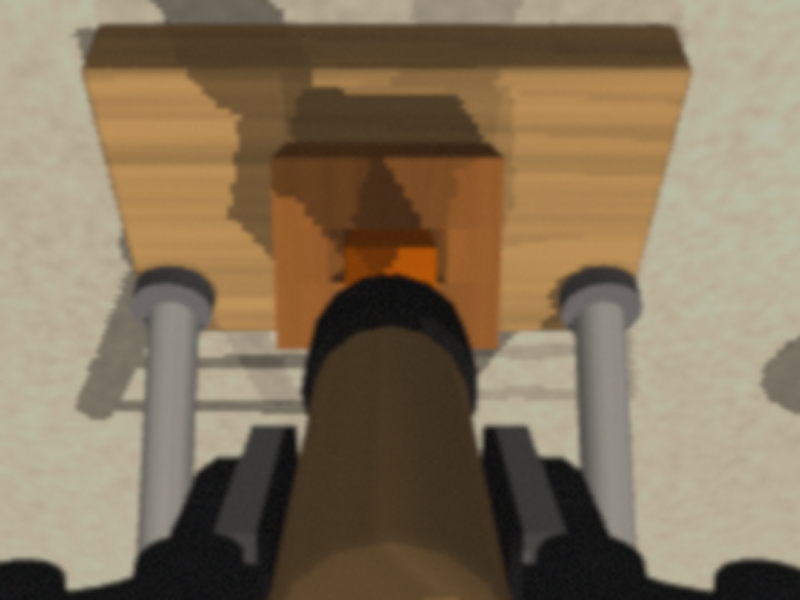

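Head is lined up in y (391 vs 389) but its centre lies about 6 mm to the robot's side of the tapper's axis; shifting and closing to a few mm.

Call:
{"fn": "apply_moves", "kwargs": {
  "steps": [
    {"x": -4.5,"y": 0,"z": -3,"ax": 0,"ay": 0,"az": 0,"jaw": 0},
    {"x": 3.2,"y": 0.1,"z": -5.1,"ax": 0,"ay": 0,"az": 0,"jaw": 0},
    {"x": 3.2,"y": 0.1,"z": -5.1,"ax": 0,"ay": 0,"az": 0,"jaw": 0},
    {"x": 3.2,"y": 0.1,"z": -5.1,"ax": 0,"ay": 0,"az": 0,"jaw": 0},
    {"x": 3.2,"y": 0.2,"z": -5.1,"ax": 0,"ay": 0,"az": 0,"jaw": 0},
    {"x": 3.2,"y": 0.2,"z": -5.1,"ax": 0,"ay": 0,"az": 0,"jaw": 0},
    {"x": 0,"y": 0,"z": 0,"ax": 0,"ay": 0,"az": 0,"jaw": 0},
    {"x": 0,"y": 0,"z": 0,"ax": 0,"ay": 0,"az": 0,"jaw": 0}
  ]
}}

```text
clock: 21.4
tcp_pos: [0.4713, 0.0285, 0.1867]
tcp_rot: [-0.018, 0.961, 0.007, 0.276]
contact_force: [-0.4, 0.1, -2.4]
grip_width: 0.0286
grasp_force: 60.5
```

Call:
{"fn": "apply_moves", "kwargs": {
  "steps": [
    {"x": 1.1,"y": 0,"z": -1.7,"ax": 0,"ay": 0,"az": 0,"jaw": 0},
    {"x": 1.1,"y": 0.1,"z": -1.7,"ax": 0,"ay": 0,"az": 0,"jaw": 0},
    {"x": 1.1,"y": 0,"z": -1.7,"ax": 0,"ay": 0,"az": 0,"jaw": 0},
    {"x": 0,"y": 0,"z": 0,"ax": 0,"ay": 0,"az": 0,"jaw": 0},
    {"x": 0,"y": 0,"z": 0,"ax": 0,"ay": 0,"az": 0,"jaw": 0},
    {"x": 0,"y": 0,"z": 0,"ax": 0,"ay": 0,"az": 0,"jaw": 0},
    {"x": 0,"y": 0,"z": 0,"ax": 0,"ay": 0,"az": 0,"jaw": 0},
    {"x": 0,"y": 0,"z": 0,"ax": 0,"ay": 0,"az": 0,"jaw": 0}
  ]
}}

```text
clock: 22.4
tcp_pos: [0.4746, 0.0286, 0.1816]
tcp_rot: [-0.018, 0.961, 0.007, 0.276]
contact_force: [-0.4, 0.4, -1.8]
grip_width: 0.0288
grasp_force: 60.5
```

Call:
{"fn": "apply_moves", "kwargs": {
  "steps": [
    {"x": 0.5,"y": 0,"z": -0.8,"ax": 0,"ay": 0,"az": 0,"jaw": 0},
    {"x": 0.5,"y": 0,"z": -0.9,"ax": 0,"ay": 0,"az": 0,"jaw": 0},
    {"x": 0.6,"y": 0.1,"z": -0.8,"ax": 0,"ay": 0,"az": 0,"jaw": 0},
    {"x": 0.5,"y": 0,"z": -0.9,"ax": 0,"ay": 0,"az": 0,"jaw": 0},
    {"x": 0.5,"y": 0,"z": -0.8,"ax": 0,"ay": 0,"az": 0,"jaw": 0},
    {"x": 0.6,"y": 0,"z": -0.9,"ax": 0,"ay": 0,"az": 0,"jaw": 0},
    {"x": 0,"y": 0,"z": 0,"ax": 0,"ay": 0,"az": 0,"jaw": 0},
    {"x": 0,"y": 0,"z": 0,"ax": 0,"ay": 0,"az": 0,"jaw": 0}
  ]
}}

```text
clock: 23.4
tcp_pos: [0.478, 0.0287, 0.1766]
tcp_rot: [-0.018, 0.961, 0.007, 0.276]
contact_force: [-2.0, -0.1, 4.3]
grip_width: 0.0287
grasp_force: 61.2
```

Call:
{"fn": "apply_moves", "kwargs": {
  "steps": [
    {"x": 0.5,"y": 0,"z": -0.8,"ax": 0,"ay": 0,"az": 0,"jaw": 0},
    {"x": 0.5,"y": 0,"z": -0.9,"ax": 0,"ay": 0,"az": 0,"jaw": 0},
    {"x": 0.6,"y": 0.1,"z": -0.8,"ax": 0,"ay": 0,"az": 0,"jaw": 0},
    {"x": 0.5,"y": 0,"z": -0.9,"ax": 0,"ay": 0,"az": 0,"jaw": 0},
    {"x": 0.5,"y": 0,"z": -0.8,"ax": 0,"ay": 0,"az": 0,"jaw": 0},
    {"x": 0.6,"y": 0,"z": -0.9,"ax": 0,"ay": 0,"az": 0,"jaw": 0},
    {"x": 0,"y": 0,"z": 0,"ax": 0,"ay": 0,"az": 0,"jaw": 0},
    {"x": 0,"y": 0,"z": 0,"ax": 0,"ay": 0,"az": 0,"jaw": 0}
  ]
}}

```text
clock: 24.4
tcp_pos: [0.4815, 0.0287, 0.1719]
tcp_rot: [-0.018, 0.961, 0.007, 0.276]
contact_force: [-1.8, -1.1, 4.9]
grip_width: 0.0286
grasp_force: 61.3
```

Call:
{"fn": "apply_moves", "kwargs": {
  "steps": [
    {"x": 0.5,"y": 0,"z": -0.8,"ax": 0,"ay": 0,"az": 0,"jaw": 0},
    {"x": 0.5,"y": 0,"z": -0.9,"ax": 0,"ay": 0,"az": 0,"jaw": 0},
    {"x": 0.6,"y": 0.1,"z": -0.8,"ax": 0,"ay": 0,"az": 0,"jaw": 0},
    {"x": 0,"y": 0,"z": 0,"ax": 0,"ay": 0,"az": 0,"jaw": 0},
    {"x": 0,"y": 0,"z": 0,"ax": 0,"ay": 0,"az": 0,"jaw": 0},
    {"x": 0,"y": 0,"z": 0,"ax": 0,"ay": 0,"az": 0,"jaw": 0},
    {"x": 0,"y": 0,"z": 0,"ax": 0,"ay": 0,"az": 0,"jaw": 0},
    {"x": 0,"y": 0,"z": 0,"ax": 0,"ay": 0,"az": 0,"jaw": 0}
  ]
}}

```text
clock: 25.4
tcp_pos: [0.4832, 0.0288, 0.1699]
tcp_rot: [-0.018, 0.961, 0.007, 0.277]
contact_force: [-7.3, -0.4, 11.5]
grip_width: 0.0287
grasp_force: 61.9
```

Call:
{"fn": "apply_moves", "kwargs": {
  "steps": [
    {"x": 0.3,"y": 0,"z": -0.4,"ax": 0,"ay": 0,"az": 0,"jaw": 0},
    {"x": 0.2,"y": 0,"z": -0.4,"ax": 0,"ay": 0,"az": 0,"jaw": 0},
    {"x": 0.3,"y": 0,"z": -0.4,"ax": 0,"ay": 0,"az": 0,"jaw": 0},
    {"x": 0.2,"y": 0,"z": -0.4,"ax": 0,"ay": 0,"az": 0,"jaw": 0},
    {"x": 0,"y": 0,"z": 0,"ax": 0,"ay": 0,"az": 0,"jaw": 0},
    {"x": 0,"y": 0,"z": 0,"ax": 0,"ay": 0,"az": 0,"jaw": 0},
    {"x": 0,"y": 0,"z": 0,"ax": 0,"ay": 0,"az": 0,"jaw": 0},
    {"x": 0,"y": 0,"z": 0,"ax": 0,"ay": 0,"az": 0,"jaw": 0}
  ]
}}

```text
clock: 26.4
tcp_pos: [0.4843, 0.0288, 0.169]
tcp_rot: [-0.018, 0.961, 0.007, 0.277]
contact_force: [-13.5, -0.4, 19.6]
grip_width: 0.0291
grasp_force: 62.4
```

Force rose at ≈7 N/mm after ≈12 mm of travel: the stop. Backing off along the axis and returning.

Call:
{"fn": "apply_moves", "kwargs": {
  "steps": [
    {"x": -2.5,"y": -0.1,"z": 4,"ax": 0,"ay": 0,"az": 0,"jaw": 0},
    {"x": -10,"y": -0.4,"z": 16,"ax": 0,"ay": 0,"az": 0,"jaw": 0},
    {"x": -12,"y": -0.4,"z": 20,"ax": 0,"ay": 0,"az": 0,"jaw": 0},
    {"x": 0,"y": 0,"z": 0,"ax": 0,"ay": 0,"az": 0,"jaw": 0},
    {"x": 0,"y": 0,"z": 0,"ax": 0,"ay": 0,"az": 0,"jaw": 0},
    {"x": 0,"y": 0,"z": 0,"ax": 0,"ay": 0,"az": 0,"jaw": 0},
    {"x": 0,"y": 0,"z": 0,"ax": 0,"ay": 0,"az": 0,"jaw": 0},
    {"x": 0,"y": 0,"z": 0,"ax": 0,"ay": 0,"az": 0,"jaw": 0}
  ]
}}

```text
clock: 27.4
tcp_pos: [0.4591, 0.0281, 0.2069]
tcp_rot: [-0.018, 0.961, 0.007, 0.275]
contact_force: [0.5, 0.1, -2.4]
grip_width: 0.0288
grasp_force: 60.7
```

```bash
python3 look.py w9.png wedge:.11 tapper:.12; python3 - <<'E'
import cv2, numpy as np
a=cv2.imread("pics/w8.png")[100:310,140:420]; b=cv2.imread("pics/w9.png")[100:310,140:420]
cv2.imwrite("pics/w9c.png",cv2.resize(b,(800,600),interpolation=cv2.INTER_CUBIC))
E
```

```text
wedge [([0.56, 0.028, 0.051], 0.83)]
wedge 0.59 [[260.0, 186.0], [290.0, 186.0], [290.0, 198.0], [260.0, 198.0]]
[[0.503, 0.019, 0.11], [0.502, 0.041, 0.11], [0.515, 0.042, 0.11], [0.515, 0.019, 0.11]]
tapper [([0.495, 0.032, 0.143], 0.63)]
tapper 0.95 [[232.0, 196.0], [320.0, 196.0], [320.0, 365.0], [232.0, 365.0]]
[[0.504, -0.001, 0.12], [0.501, 0.062, 0.12], [0.863, 0.111, 0.12], [0.867, -0.021, 0.12]]
27.65 [0.45908146 0.02801344 0.20726375] [-0.01821922  0.96101519  0.00717243  0.27580142] [-0.21 -0.22 -0.69  0.56  0.13 -0.21]
```

View pics/w9c.png

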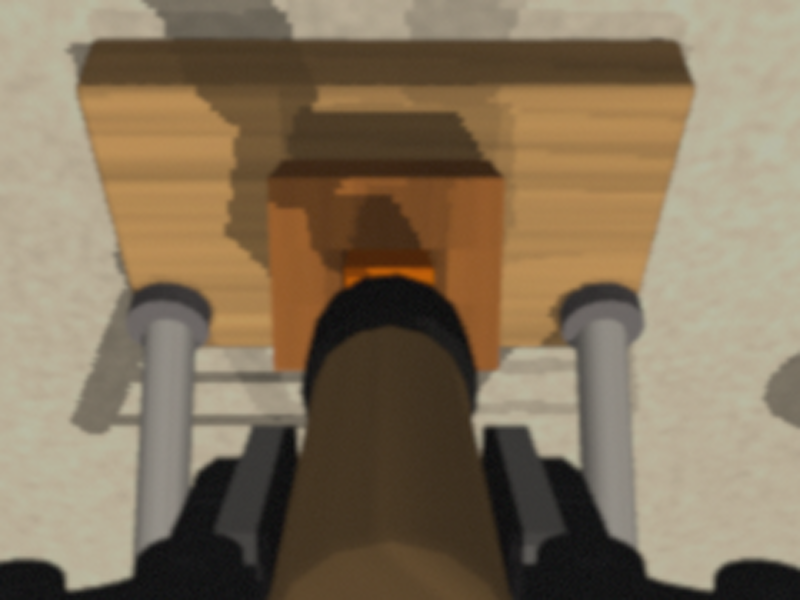

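Tapper has not slipped (same silhouette as before), and the wedge's origin went 12 mm along the axis. Returning the tapper.

Call:
{"fn": "apply_moves", "kwargs": {
  "steps": [
    {"x": -5,"y": 0,"z": 15,"ax": -1.2,"ay": 0,"az": -0.5,"jaw": 0},
    {"x": 3,"y": -45,"z": 0,"ax": 0,"ay": 4,"az": 0,"jaw": 0},
    {"x": 5,"y": -46,"z": 0,"ax": 0,"ay": 4,"az": 0,"jaw": 0},
    {"x": 5,"y": -46,"z": 0,"ax": 0,"ay": 4,"az": 0,"jaw": 0},
    {"x": 5,"y": -46,"z": 0,"ax": 0,"ay": 4,"az": 0,"jaw": 0},
    {"x": 5,"y": -46,"z": 0,"ax": 0,"ay": 4,"az": 0,"jaw": 0},
    {"x": 5,"y": -45,"z": 0,"ax": 0,"ay": 4,"az": 0,"jaw": 0},
    {"x": 5,"y": -45,"z": 0,"ax": 0,"ay": 4,"az": 0,"jaw": 0}
  ]
}}

```text
clock: 28.65
tcp_pos: [0.4874, -0.2929, 0.2223]
tcp_rot: [-0.017, 0.999, -0.0, 0.034]
contact_force: [0.0, 0.2, -2.3]
grip_width: 0.029
grasp_force: 60.5
```

Call:
{"fn": "apply_moves", "kwargs": {
  "steps": [
    {"x": 2,"y": 0,"z": -20,"ax": 0,"ay": 4,"az": 0,"jaw": 0},
    {"x": 0,"y": 0,"z": -40,"ax": 0,"ay": 0,"az": 0,"jaw": 0},
    {"x": 0,"y": 0,"z": -40,"ax": 0,"ay": 0,"az": 0,"jaw": 0},
    {"x": 0,"y": 0,"z": -30,"ax": 0,"ay": 0,"az": 0,"jaw": 0},
    {"x": 0,"y": 0,"z": -10,"ax": 0,"ay": 0,"az": 0,"jaw": 0},
    {"x": 0,"y": 0,"z": 0,"ax": 0,"ay": 0,"az": 0,"jaw": 0},
    {"x": 0,"y": 0,"z": 0,"ax": 0,"ay": 0,"az": 0,"jaw": 0},
    {"x": 0,"y": 0,"z": 0,"ax": 0,"ay": 0,"az": 0,"jaw": 0}
  ]
}}

```text
clock: 29.65
tcp_pos: [0.4896, -0.2914, 0.0835]
tcp_rot: [-0.017, 1.0, 0.0, 0.001]
contact_force: [0.7, 0.9, -1.9]
grip_width: 0.0284
grasp_force: 60.8
```

Upright; lowering to touch in small steps (expected at TCP z ≈ 0.069).

Call:
{"fn": "apply_moves", "kwargs": {
  "steps": [
    {"x": 0,"y": 0,"z": -5,"ax": 0,"ay": 0,"az": 0,"jaw": 0},
    {"x": 0,"y": 0,"z": -4,"ax": 0,"ay": 0,"az": 0,"jaw": 0},
    {"x": 0,"y": 0,"z": -2,"ax": 0,"ay": 0,"az": 0,"jaw": 0},
    {"x": 0,"y": 0,"z": -1,"ax": 0,"ay": 0,"az": 0,"jaw": 0},
    {"x": 0,"y": 0,"z": -1,"ax": 0,"ay": 0,"az": 0,"jaw": 0},
    {"x": 0,"y": 0,"z": -0.5,"ax": 0,"ay": 0,"az": 0,"jaw": 0},
    {"x": 0,"y": 0,"z": 0,"ax": 0,"ay": 0,"az": 0,"jaw": 0},
    {"x": 0,"y": 0,"z": 0,"ax": 0,"ay": 0,"az": 0,"jaw": 0}
  ]
}}

```text
clock: 30.65
tcp_pos: [0.4892, -0.291, 0.0698]
tcp_rot: [-0.017, 1.0, 0.0, 0.0]
contact_force: [-3.0, 2.0, 7.7]
grip_width: 0.0287
grasp_force: 61.8
```

On the counter (≈ 10 N); releasing.

Call:
{"fn": "apply_moves", "kwargs": {
  "steps": [
    {"x": 0,"y": 0,"z": 0.5,"ax": 0,"ay": 0,"az": 0,"jaw": 0},
    {"x": 0,"y": 0,"z": 0,"ax": 0,"ay": 0,"az": 0,"jaw": 0.4},
    {"x": 0,"y": 0,"z": 0,"ax": 0,"ay": 0,"az": 0,"jaw": 0.5},
    {"x": 0,"y": 0,"z": 0,"ax": 0,"ay": 0,"az": 0,"jaw": 0.6},
    {"x": 0,"y": 0,"z": 0,"ax": 0,"ay": 0,"az": 0,"jaw": 0.8},
    {"x": 0,"y": 0,"z": 0,"ax": 0,"ay": 0,"az": 0,"jaw": 0.9},
    {"x": 0,"y": 0,"z": 10,"ax": 0,"ay": 0,"az": 0,"jaw": 0.9},
    {"x": 0,"y": 0,"z": 20,"ax": 0,"ay": 0,"az": 0,"jaw": 0.9}
  ]
}}

```text
clock: 31.65
tcp_pos: [0.4888, -0.2908, 0.0996]
tcp_rot: [-0.017, 1.0, 0.001, -0.0]
contact_force: [-0.4, -0.0, -0.7]
grip_width: 0.0769
grasp_force: 0.0
```

Call:
{"fn": "apply_moves", "kwargs": {
  "steps": [
    {"x": 0,"y": 0,"z": 30,"ax": 0,"ay": 0,"az": 0,"jaw": 0.9},
    {"x": 0,"y": 0,"z": 40,"ax": 0,"ay": 0,"az": 0,"jaw": 0.9},
    {"x": -15,"y": 0,"z": 30,"ax": 0,"ay": 0,"az": 0,"jaw": 0.9},
    {"x": -20,"y": 0,"z": 0,"ax": 0,"ay": 0,"az": 0,"jaw": 0.9},
    {"x": 0,"y": 0,"z": 0,"ax": 0,"ay": 0,"az": 0,"jaw": 0.9},
    {"x": 0,"y": 0,"z": 0,"ax": 0,"ay": 0,"az": 0,"jaw": 0.9},
    {"x": 0,"y": 0,"z": 0,"ax": 0,"ay": 0,"az": 0,"jaw": 0.9},
    {"x": 0,"y": 0,"z": 0,"ax": 0,"ay": 0,"az": 0,"jaw": 0.9}
  ]
}}

```text
clock: 32.65
tcp_pos: [0.4544, -0.2909, 0.1989]
tcp_rot: [-0.018, 1.0, 0.001, -0.0]
contact_force: [0.1, -0.5, -0.2]
grip_width: 0.077
grasp_force: 0.0
```

```bash
python3 look.py w10.png tapper:.115; python3 - <<'E'
from h import *
p,f,W=cam("top")
for t in ("tapper","wedge","mug","spray","jar"):
    print(t,[(np.round(q["point"],3).tolist(),round(q["confidence"],2)) for q in pinpoint(p,t)[:2]])
E
```

```text
tapper [([0.488, -0.287, -0.005], 0.86)]
tapper 0.84 [[254.0, 200.0], [294.0, 200.0], [294.0, 278.0], [254.0, 278.0]]
[[0.445, -0.306, 0.115], [0.444, -0.278, 0.115], [0.503, -0.275, 0.115], [0.504, -0.305, 0.115]]
32.8 [ 0.45422487 -0.29091869  0.19906233] [-1.74813392e-02  9.99846808e-01  8.66134792e-04 -1.10374360e-04] [-0.73  0.25 -0.07  1.25  0.   -0.76]
tapper [([0.493, -0.29, -0.0], 0.5)]
wedge [([0.561, 0.029, 0.05], 0.46)]
mug [([0.568, -0.435, 0.004], 0.96), ([0.601, 0.435, -0.001], 0.28)]
spray [([0.672, -0.298, -0.006], 0.62)]
jar []
```

View pics/w10.png

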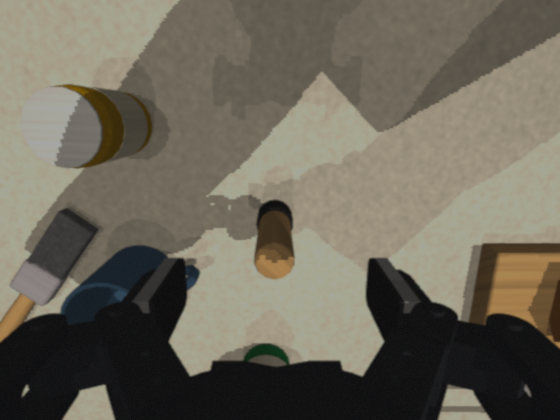

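The tapper stands upright at (274,240), as before, and the wedge is 46–48 mm deep.

```bash
python3 -c "
from bench import *
print(close_job())"
```

```text
the job is handed in; nothing more can be done
None
```

The wedge was driven about 12 mm to its stop (peak force about 26 N), the tapper stands upright on the counter where it started, and the job was handed in at about 33 s; no verdict came back.

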